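# Sweep the button cells to the end of the sorting tray

### The arm

A 6-joint arm with a two-finger parallel gripper is mounted at the origin on the work surface. World frame = base frame: x ahead of the robot, y to its left, z up, the work surface at z = 0. Lengths are in m, angles in rad, forces in N, time in s.
With the tool pointing down it reaches from about 0.375 to 0.9 m from the base axis. Payload 3.1 kg.
Tool frame: the origin (TCP) lies between the finger pads; the fingertips stand 8 mm ahead of it and the grasp point (between the pads) lies 11 mm behind it; x points along the fingers, z is the direction in which the jaws open and shut, and the axes are right-handed (so a half turn about x gives the same grasp; the last joint's range is limited). The gripper opens to 85 mm and grips with 20 to 120 N. Pads are 22 mm wide; open, the fingers measure 114 mm over their backs; the gripper's body (76 mm by 85 mm) begins 54 mm behind the grasp point. The pads swing forward as they close: fully open they stand 13 mm farther back than shut.
Start: joints at [0.944, 0.527, 1.433, -0, 1.181, -0.178], TCP at [0.271, 0.563, 0.213] pointing down, gripper open.
Joint ranges: [-3.08, 3.08], [-0.75, 2.2], [0.22, 2.44], [-1.43, 4.57], [0, 2.65], [-2.85, 2.85]. Speed limits (rad/s): [2.79, 2.79, 3.14, 3.14, 3.14, 3.14].

### API

Orientations are given as a unit quaternion [w, x, y, z].
In Python, from plant import bot gives the robot as it stands.
- The arm moves only by the shell command python3 -m creep 'ROWS' [OPENING] [FORCE]. ROWS is a JSON object of lists of equal length, an entry for each row: "delta_pos": the shift along the tool's x, y, z in mm, a list of three; "spin": the turn about the tool's x in rad. In form: {"delta_pos": [[dx, dy, dz], ...], "spin": [spin, ...]}. A call has exactly 10 rows; each row is the pose to reach, as a shift and turn from the pose commanded when the call began, along the tool's axes at that moment; what a row does not reach only later rows make up. A row lasts 1/8 s, in which the tool goes at most 62.5 mm and 10.7 degrees, less where a joint would pass 70% of its speed; a pose out of reach is approached as far as the arm can. A call with a gripper value outside its range is refused whole. OPENING is the finger opening in mm, from 0 to 85.4, set as the call begins (- or left out, the last holds). The fingers move at their own pace and stop on an object; FORCE is the grip in N (left out, the last holds). Time passes only in rows, so rows that repeat a pose let the fingers close, or fill a call up. It gives the time, the measured TCP pose, the force and the opening at its end, in the units of the state.
- bot.state(): the state, without advancing time (a new reading comes with each control period).
- bot.snapshot(name): name is "scene" or "top" or "wrist"; returns the picture (480x640x3 uint8, red, green, blue); there is no depth.
- bot.get_calibration(name): a dict with "mtx" (3x3 intrinsics, pixels), "k1" (the pictures are not rectified: a ray, as slopes to the right and down, at radius r is drawn at 1 + k1 r^2 times it, then the intrinsics apply), "T" (4x4, takes a point from camera to world coordinates); the wrist camera has in their place "T_tool_cam" (4x4, takes a point from camera to tool coordinates, whose origin is the TCP and whose axes are the tool frame's). Camera axes: x right, y up, looking along -z (the intrinsics and any distortion apply to the point x, -y, -z); pixel columns grow to the right and rows downward; lengths in m; the calibration is good to about 2 mm. A picture is of the moment at which its call begins: read the wrist's pose just before it. get_calibration takes no time and is no camera call.
- bot.job_done(): hands the job in, once; it reports no verdict.
Trained networks look in the newest picture that a camera, given by its name, has taken for a name from the list of things; names that differ only in an ending like _2 or _b are one class to them, and where a whole thing is asked for, a point or a joint stands for the part that bears it (a point fixed in the world has none). Each returns a list of dicts, best first, with "p" (0 to 1); they miss things now and then, are a little off and sometimes report something else, mostly with a low value. They report only what shows in the picture. A call takes as long as a camera call. They do not tell look-alikes from the thing itself.
- bot.boxes_of(camera, name): "extent" ([centre column, centre row, width, height] in pixels, round what is visible of it).
- bot.outline_of(camera, name): "region" (480x640 bool, what is visible of it) and "extent" ([centre column, centre row, width, height] in pixels, round what is visible of it).
The state is a dict: "t": time; "joints": joint angles; "joint_vel": joint speeds; "joint_torque": joint torques, N m; "eef_pos": TCP position; "eef_rot": TCP orientation; "force": force on the tool from outside, world axes, zero at the start; "wrist_torque": the same for the moment, N m; "gripper_width": finger opening in m.
Only numpy, scipy, OpenCV 4.12 (cv2) and the standard library are available. Lean on these libraries where they do the work, as an engineer would, in place of code of your own. Each camera call takes 0.05 s, during which the arm holds its last target.

### The job

Take the straightedge - the aluminium bar with the upright handle - out of its rest at one end of the dark grey sorting tray, set it down behind the three loose button cells, and push all three along the tray together in one sweep until they lie flat up against the wall at the other end. Push them with the straightedge only, never with the gripper itself, and then let go of it.

Things in the scene. Friction and masses are not known exactly. Their poses are not given: they have to be found in the camera images.
- cell_a_center (a point): steel button cell lying flat on the floor of the sorting tray, a plain disc 30 mm across and 12 mm high, about 30 g; this point is its centre, half-way up. One of three alike side by side across the tray, nearest the robot, about 55 mm to the tray's -x side of its centre line (within 12 mm) and at 25 to 105 mm in the tray's +y.
- cell_b_center (a point): steel button cell lying flat on the floor of the sorting tray, a plain disc 30 mm across and 12 mm high, about 30 g; this point is its centre, half-way up. One of three alike side by side across the tray, the middle one, about on the tray's centre line (within 12 mm) and at 25 to 105 mm in the tray's +y.
- cell_c_center (a point): steel button cell lying flat on the floor of the sorting tray, a plain disc 30 mm across and 12 mm high, about 30 g; this point is its centre, half-way up. One of three alike side by side across the tray, farthest from the robot, about 55 mm to the +x side of the centre line (within 12 mm) and at 25 to 105 mm in the tray's +y.
- tray: Dark grey sorting tray fixed to the bench, 250 (x) by 450 mm (y); origin on the bench. Floor z=4 mm, walls to z=14, end wall's inner face y=-190, side walls' x=+-117. The loose straightedge stands in the rest (ribs to z=10) at the +y end: aluminium bar 190 (x) by 24 (y), 22 high, 0.3 kg, topped by a grey handle 70 (x) by 16 (y), centre x=0 y=205 z=53.5, top z=81. Floor free at y=125 to 180.
There are look-alikes about, which are no part of the job. What is shaped like the part that bears cell_c_center but brown is not meant. What is shaped like the part that bears cell_b_center but red is not meant.

How it is judged:
On the way:
1. the three cells travel together: all of them are in the middle part of the tray (centres 80 to 170 mm from the end wall) at the same time (y of cell_a_center in the frame of tray between -0.11 and -0.02 m and y of cell_b_center in the frame of tray between -0.11 and -0.02 m and y of cell_c_center in the frame of tray between -0.11 and -0.02 m), for 0.05 s.
At the end, for the whole second after the job is handed in: All three cells lie flat on the tray floor (within 10 degrees) between the side walls, at rest, up against the end wall: each cell's centre within 35 mm of the wall's inner face, that is, its rim within 20 mm of it (y of cell_a_center in the frame of tray between -0.195 and -0.155 m and x of cell_a_center in the frame of tray between -0.112 and 0.112 m and z of each of cell_a_center, cell_b_center, cell_c_center in the frame of tray below 0.014 m and angle between each of cell_a_center, cell_b_center, cell_c_center's own z axis and vertical below 0.17 rad and linear speed of each of cell_a, cell_b, cell_c below 0.02 m/s and y of cell_b_center in the frame of tray between -0.195 and -0.155 m and x of cell_b_center in the frame of tray between -0.112 and 0.112 m and y of cell_c_center in the frame of tray between -0.195 and -0.155 m and x of cell_c_center in the frame of tray between -0.112 and 0.112 m); the robot touches nothing.
It fails at once if the gripper or arm itself touches a cell (more than 0.5 N): they are pushed with the straightedge (contact force between any of the fingers, the arm and cell_a above 0.5 N or contact force between any of the fingers, the arm and cell_b above 0.5 N or contact force between any of the fingers, the arm and cell_c above 0.5 N).
It also fails if it takes over 42 s, if anything falls off the work surface, if the arm or the gripper's body presses on something with over 40 N, if the wrist force passes 120 N, or if a joint passes its speed limit or range.

## Working session

There is one attempt and no reset: what is moved stays moved. The work goes in short steps, Python scripts to look and compute and a shell command to move; the robot and the scene stay as the last step left them, time stands still between calls to the robot, and variables do not carry over. Pictures are saved under pics/ and viewed, and the job is handed in when it is done.

```bash
mkdir -p pics; ls; python3 - <<'E'
from plant import bot
import cv2,numpy as np
s=bot.state(); print(s)
for n in ("scene","top","wrist"):
    im=bot.snapshot(n); cv2.imwrite(f"pics/{n}0.png",im[:,:,::-1])
    print(n,bot.get_calibration(n))
E
```

```text
pics
{'t': 0.0, 'joints': array([ 9.43483470e-01,  5.28484643e-01,  1.43391273e+00, -3.24062946e-05,
        1.18143344e+00, -1.78505661e-01]), 'joint_vel': array([ 1.52937272e-03,  5.77835149e-06,  1.50558674e-04, -4.16188320e-04,
       -7.48033578e-04,  2.52865670e-03]), 'joint_torque': array([-8.35554056e-04, -4.42347729e+01, -1.78027922e+01, -2.07007115e-04,
        8.36611114e-03,  1.46615230e-05]), 'eef_pos': array([0.27070474, 0.56247241, 0.21151903]), 'eef_rot': array([ 0.59799311, -0.37650965,  0.59945345,  0.37589931]), 'force': array([ 0.21977743,  0.86258371, -0.27891874]), 'wrist_torque': array([ 0.01049839, -0.0279672 ,  0.00504675]), 'gripper_width': 0.08543383557174669}
scene {'mtx': array([[553.64844991,   0.        , 316.6431652 ],
       [  0.        , 553.64844991, 236.60811711],
       [  0.        ,   0.        ,   1.        ]]), 'k1': -0.10857613684467728, 'T': array([[-0.66764112, -0.49811053,  0.55330032,  1.01610433],
       [ 0.74441985, -0.43695915,  0.50488196,  0.42168992],
       [-0.00971739,  0.74896769,  0.66253526,  0.60077221],
       [ 0.        
[... 343 characters left out ...]
0668343, -0.02003288],
       [-0.00412605,  0.20605504,  0.9785317 ,  1.12277605],
       [ 0.        ,  0.        ,  0.        ,  1.        ]])}
wrist {'mtx': array([[357.49420406,   0.        , 321.24653419],
       [  0.        , 357.49420406, 239.54288669],
       [  0.        ,   0.        ,   1.        ]]), 'k1': -0.008704217657187303, 'T_tool_cam': array([[ 9.88317177e-04,  3.15197572e-01, -9.49025560e-01,
        -1.61022500e-01],
       [-1.04147700e-03,  9.49025834e-01,  3.15196578e-01,
         8.14025849e-02],
       [ 9.99998969e-01,  6.76874097e-04,  1.26620955e-03,
         5.16725624e-04],
       [ 0.00000000e+00,  0.00000000e+00,  0.00000000e+00,
         1.00000000e+00]])}
```

View pics/scene0.png

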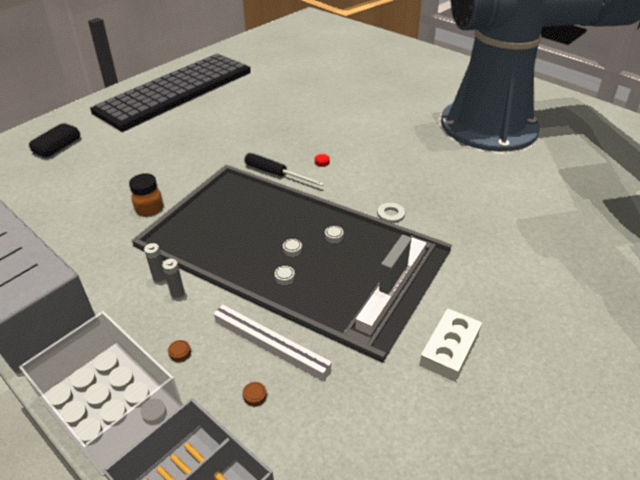

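View pics/top0.png

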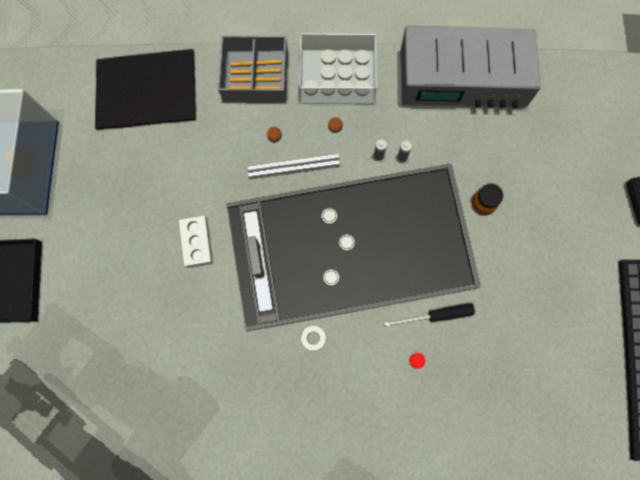

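View pics/wrist0.png

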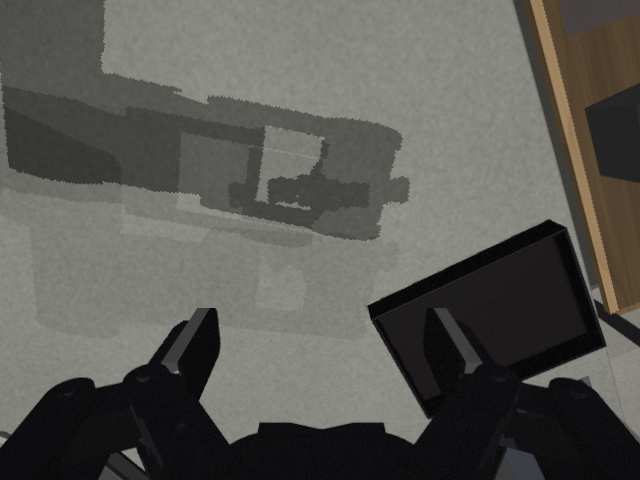

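The top view shows the tray with corners at about (228,204), (451,166), (478,287) and (247,328). The cells are at (330,216), (347,242) and (331,277), and the straightedge in its rest is at (258,260). Things that could be taken for a cell: the red disc (417,360), brown discs (274,134) and (335,125), the ring (313,338), and the white discs in the box around (345,65). The white/dark strip (293,166) could be taken for the bar. I choose the three plain discs inside the tray and the bar with a handle.

```bash
cat > h.py <<'E'
import numpy as np,cv2
from plant import bot
from scipy.spatial.transform import Rotation as R
def T_of(name,s=None):
    c=bot.get_calibration(name)
    if 'T' in c: return c,c['T']
    T=np.eye(4);q=s['eef_rot'];T[:3,:3]=R.from_quat([q[1],q[2],q[3],q[0]]).as_matrix();T[:3,3]=s['eef_pos']
    return c,T@c['T_tool_cam']
def proj(P,name,s=None):
    c,T=T_of(name,s); p=(np.atleast_2d(P)-T[:3,3])@T[:3,:3]
    u=np.c_[p[:,0]/-p[:,2],-p[:,1]/-p[:,2]]; r2=(u**2).sum(1,keepdims=True)
    u=u*(1+c['k1']*r2); K=c['mtx']; return u*[K[0,0],K[1,1]]+[K[0,2],K[1,2]]
def unproj(px,z,name,s=None):
    c,T=T_of(name,s);K=c['mtx'];d=(np.atleast_2d(px)-[K[0,2],K[1,2]])/[K[0,0],K[1,1]]
    u=d.copy()
    for _ in range(20): u=d/(1+c['k1']*(u**2).sum(1,keepdims=True))
    ray=np.c_[u[:,0],-u[:,1],-np.ones(len(u))]@T[:3,:3].T
    t=(z-T[2,3])/ray[:,2]; return T[:3,3]+ray*t[:,None]
E
python3 - <<'E'
from h import *
from scipy.optimize import least_squares
obs={}
for cam in ("top","scene"):
    im=bot.snapshot(cam)
    o=bot.outline_of(cam,"tray")
    for d in o: print(cam,'tray',d['p'],np.round(d['extent']))
    m=o[0]['region'].astype(np.uint8); cv2.imwrite(f"pics/mask_{cam}.png",m*255)
    h=cv2.convexHull(max(cv2.findContours(m,0,2)[0],key=cv2.contourArea))
    ap=None
    for e in np.arange(.005,.1,.003):
        ap=cv2.approxPolyDP(h,e*cv2.arcLength(h,True),True)
        if len(ap)==4: break
    obs[cam]=ap[:,0].astype(float); print(ap[:,0].tolist())
    if cam=='top': print(unproj(obs[cam],.014,cam).round(4))
    for n in("cell_a_center",):
        for d in bot.boxes_of(cam,n):
            e=d['extent']; print(cam,n,round(d['p'],2),np.round(e,1),unproj(e[:2],.013,cam).round(4))
E
```

```text
top tray 0.8 [352. 245. 252. 165.]
[[451, 164], [479, 286], [245, 328], [227, 203]]
[[ 0.7287 -0.2464  0.014 ]
 [ 0.4872 -0.2926  0.014 ]
 [ 0.4034  0.1461  0.014 ]
 [ 0.6437  0.1913  0.014 ]]
top cell_a_center 0.72 [333.1 277.8  18.7  14.4] [[ 0.5001 -0.0166  0.013 ]]
scene tray 0.78 [292. 262. 322. 200.]
[[132, 240], [226, 164], [450, 250], [380, 361]]
scene cell_a_center 0.6 [334.  234.9  17.4  15. ] [[ 0.5038 -0.008   0.013 ]]
```

```bash
python3 - <<'E'
import cv2,numpy as np
a=cv2.imread('pics/top0.png')[150:340,210:490]
cv2.imwrite('pics/crop1.png',cv2.resize(a,None,fx=2.8,fy=2.8,interpolation=cv2.INTER_CUBIC))
E
```

```text
(no output)
```

View pics/crop1.png

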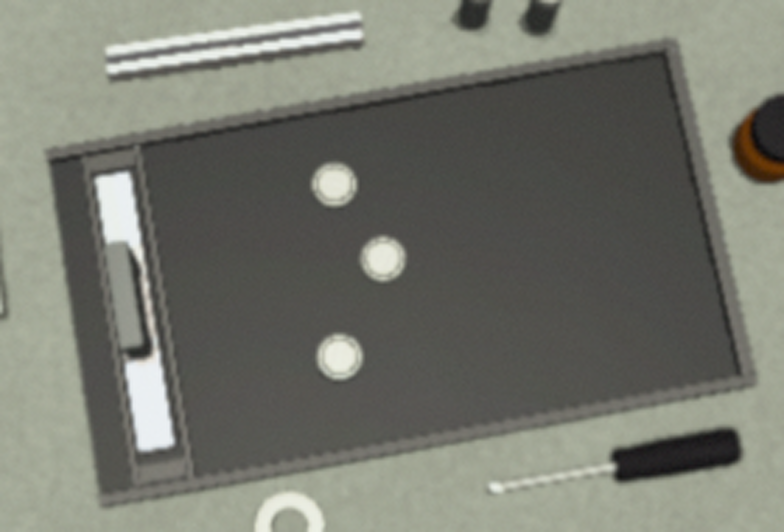

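```bash
cat > tray.py <<'E'
from h import *
from scipy.optimize import least_squares
top=np.array([[451,164],[479,286],[245,328],[227,203]],float)
sc=np.array([[132,240],[226,164],[450,250],[380,361]],float)
cor=np.array([[.125,-.225,.014],[-.125,-.225,.014],[-.125,.225,.004],[.125,.225,.004]])
# z of +y end corners uncertain
def W(p,P):
    c,s=np.cos(p[2]),np.sin(p[2]); P=np.atleast_2d(P); return np.c_[p[0]+c*P[:,0]-s*P[:,1],p[1]+s*P[:,0]+c*P[:,1],P[:,2]]
def inv(p,P):
    c,s=np.cos(p[2]),np.sin(p[2]); d=np.atleast_2d(P)[:,:2]-p[:2]; return np.c_[c*d[:,0]+s*d[:,1],-s*d[:,0]+c*d[:,1]]
E
python3 - <<'E'
from tray import *
for hz in (.014,.004):
    cor[2:,2]=hz
    for which in ("top","scene","both"):
        def f(p):
            r=[]
            if which!="scene": r.append((proj(W(p,cor),"top")-top).ravel())
            if which!="top": r.append((proj(W(p,cor),"scene")-sc).ravel())
            return np.concatenate(r)
        o=least_squares(f,[.566,-.05,.19]); print(hz,which,o.x.round(4),np.round(f(o.x),1))
p=o.x
# blobs inside the tray
for cam in("top","scene"):
    im=bot.snapshot(cam).astype(int); 
    hull=proj(W(p,[[.11,-.18,.01],[-.11,-.18,.01],[-.11,.17,.01],[.11,.17,.01]]),cam).astype(np.int32)
    m=np.zeros((480,640),np.uint8); cv2.fillConvexPoly(m,hull,1)
    b=((im.min(2)>130)&(m>0)).astype(np.uint8)
    n,l,st,ce=cv2.connectedComponentsWithStats(b)
    for i in range(1,n):
        if st[i,4]>30:
            w=unproj(ce[i],.016,cam); print(cam,st[i],ce[i].round(1),w.round(4),inv(p,w).round(4))
    # handle
    for P in ([0,.205,.081],[.035,.213,.081],[-.035,.213,.081],[.035,.197,.081],[-.035,.197,.081],[.095,.193,.026],[-.095,.193,.026],[.095,.217,.026],[-.095,.217,.026]):
        u=proj(W(p,[P]),cam)[0]; cv2.circle(im:=np.ascontiguousarray(im.astype(np.uint8)),tuple(int(round(v)) for v in u),1,(255,0,0),-1)
    for P in cor: 
        u=proj(W(p,[P]),cam)[0]; cv2.circle(im,tuple(int(round(v)) for v in u),1,(0,255,0),-1)
    c=im[150:340,210:490] if cam=="top" else im[150:370,130:460]
    cv2.imwrite(f"pics/ov_{cam}.png",cv2.resize(c,None,fx=2.4,fy=2.4,interpolation=cv2.INTER_NEAREST)[:,:,::-1])
E
```

```text
0.014 top [ 0.566  -0.0504  0.1895] [ 0.7 -1.2  1.2  0.8 -0.5  1.4 -1.4 -1.4]
0.014 scene [ 0.5688 -0.0474  0.1749] [-2.  -0.2  0.8  0.5  2.  -1.8 -0.7  0.4]
0.014 both [ 0.5673 -0.049   0.1815] [ 0.6 -1.   0.2  1.1 -1.9 -0.2 -1.7 -3.  -2.1 -0.4  0.   0.1  1.5 -3.4
  0.1 -1.5]
0.004 top [ 0.5668 -0.0496  0.1862] [ 0.5 -1.2  0.7  0.8 -0.5  0.9 -0.7 -0.8]
0.004 scene [ 0.5647 -0.0504  0.1858] [-1.4 -1.1  0.  -0.6  0.6 -0.5  0.6  0.9]
0.004 both [ 0.5657 -0.0499  0.1862] [ 0.7 -0.7  0.8  1.4 -0.3  1.5 -0.6 -0.2 -1.8 -0.6 -0.3 -0.2  0.5 -0.1
  0.6  1.6]
top [322 209  15  14 178] [329.1 215.5] [[ 0.6204 -0.0074  0.016 ]] [[0.0616 0.0316]]
top [255 211  18  99 223] [263.8 264.4] [[0.5236 0.1148 0.016 ]] [[-0.0109  0.1696]]
top [339 235  16  15 190] [346.4 242. ] [[ 0.5687 -0.041   0.016 ]] [[0.0045 0.0082]]
top [323 269  17  17 204] [330.8 276.9] [[ 0.5014 -0.0123  0.016 ]] [[-0.0563  0.0489]]
scene [325 226  18  13 177] [333.6 231.8] [[ 0.501  -0.0112  0.016 ]] [[-0.0565  0.05  ]]
scene [382 235  34  32 341] [397.3 250. ] [[0.4686 0.0912 0.016 ]] [[-0.0693  0.1566]]
scene [283 239  19  13 191] [291.8 245.2] [[ 0.5685 -0.0397  0.016 ]] [[0.0046 0.0095]]
scene [275 266  20  15 228] [284.1 272.7] [[ 0.6199 -0.0063  0.016 ]] [[0.0613 0.0328]]
scene [356 286  24  35 184] [367.6 303.9] [[0.5867 0.125  0.016 ]] [[0.053 0.168]]
```

View pics/ov_top.png

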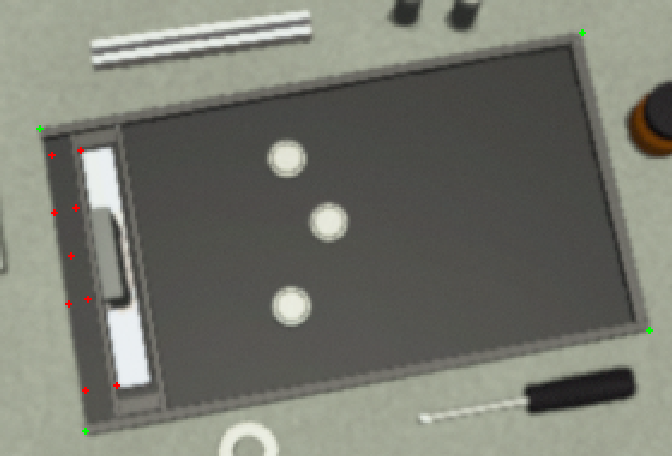

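View pics/ov_scene.png

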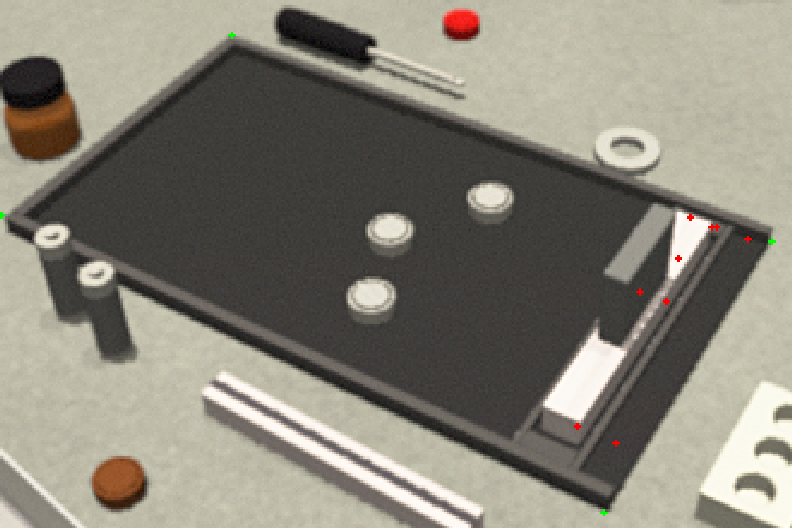

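The overlay shows my frame is shifted along the tray's y axis. The bar lies further in than projected, and the end wall (inner face -190, 8 mm thick) puts the outer ends at about y=-198 and +252. I'll refit with those.

```bash
sed -i 's/-\.225,\.014/-.198,.014/g; s/\.225,\.004/.252,.004/g' tray.py; python3 - <<'E'
from tray import *
def f(p): return np.concatenate([(proj(W(p,cor),"top")-top).ravel(),(proj(W(p,cor),"scene")-sc).ravel()])
o=least_squares(f,[.566,-.05,.19]);p=o.x;print(p.round(4),np.round(f(p),1))
for w in ([.6202,-.0069],[.5686,-.0404],[.5012,-.0118]): print(inv(p,[w]).round(4))
H=[[.035,.213,.081],[-.035,.213,.081],[-.035,.197,.081],[.035,.197,.081]]
B=[[.095,.193,.026],[-.095,.193,.026],[-.095,.217,.026],[.095,.217,.026]]
for cam in("top","scene"):
    im=np.ascontiguousarray(bot.snapshot(cam)); 
    x0,y0,x1,y1=(220,190,300,340) if cam=="top" else (340,210,460,350)
    k=4; c=cv2.resize(im[y0:y1,x0:x1],None,fx=k,fy=k,interpolation=cv2.INTER_CUBIC)
    for Q,col in((H,(255,0,0)),(B,(0,200,0))):
        u=((proj(W(p,Q),cam)-[x0,y0]+.5)*k).astype(np.int32); cv2.polylines(c,[u],True,col,1)
    cv2.imwrite(f"pics/ov2_{cam}.png",c[:,:,::-1])
E
python3 -c "
import cv2,numpy as np
a=cv2.imread('pics/ov2_top.png');b=cv2.imread('pics/ov2_scene.png')
o=np.zeros((600,810,3),np.uint8);o[:a.shape[0],:320]=a;o[:560,325:805]=b;cv2.imwrite('pics/ov2.png',o[:,:800])"
```

```text
[ 0.5707 -0.0764  0.1862] [ 0.7 -0.7  0.8  1.4 -0.3  1.5 -0.6 -0.2 -1.8 -0.6 -0.3 -0.2  0.5 -0.1
  0.6  1.6]
[[0.0615 0.0591]]
[[0.0046 0.0358]]
[[-0.0564  0.0764]]
```

View pics/ov2.png

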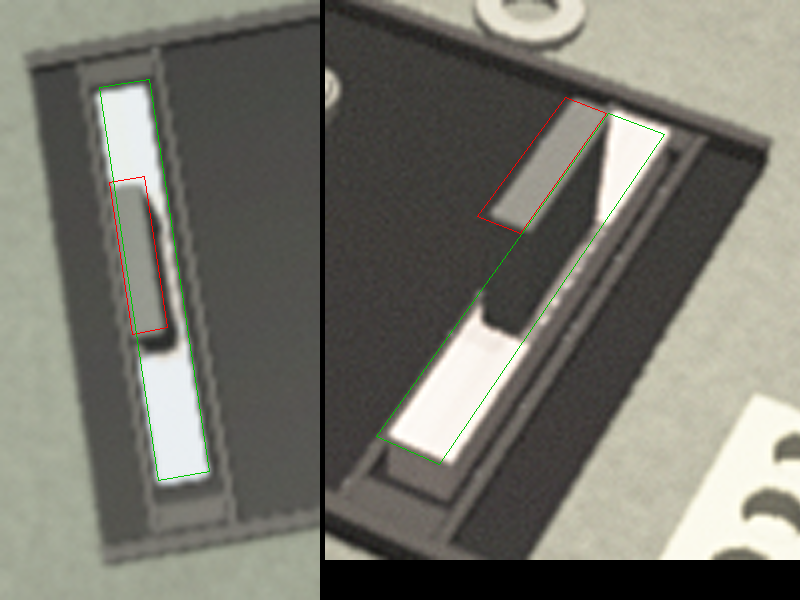

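The refit matches the bar and handle outlines in both views to about 2 mm, and the cells come out at tray (-56,76), (5,36) and (62,59), which agrees with the description. Next I'll work out the first move.

```bash
cat > goto.py <<'E'
from tray import *
P0=np.array([.5707,-.0764,.1862])
def axes(s):
    q=s['eef_rot']; return R.from_quat([q[1],q[2],q[3],q[0]]).as_matrix()
def plan(tx,ty,z,p=P0):
    s=bot.state(); M=axes(s); tgt=W(p,[[tx,ty,z]])[0]
    yaxis=np.array([-np.sin(p[2]),np.cos(p[2]),0])
    d=(M.T@(tgt-s['eef_pos']))*1000
    v=M.T@yaxis; a=np.arctan2(-v[1],v[2]); # rot about x by a maps z->(0,-sin,cos)
    alt=(a+np.pi/2)%np.pi-np.pi/2
    print('t',round(s['t'],2),'tgt',tgt.round(4),'delta mm',d.round(1),'spin',round(a,4),'alt',round(alt,4),'down',M[:,0].round(3),'tool tray xy',inv(p,[s['eef_pos'][:2]]).round(4),'F',s['force'].round(1),'w',s['gripper_width'],'j',s['joints'].round(2))
E
python3 -c "
from goto import *
plan(0,.205,.16); print(axes(bot.state()).round(3))"
```

```text
t 0.65 tgt [0.5327 0.1251 0.16  ] delta mm [  52.5 -425.8 -281.2] spin -0.635 alt -0.635 down [ 0.  0. -1.] tool tray xy [[-0.176   0.6839]] F [-0.9 -0.3 -0.7] w 0.08510082493649107 j [ 0.94  0.53  1.43  0.    1.18 -0.18]
[[ 0.    -0.901  0.434]
 [ 0.     0.434  0.901]
 [-1.     0.     0.   ]]
```

```bash
python3 -m creep '{"delta_pos":[[5,-40,-27],[10,-88,-58],[16,-136,-90],[22,-184,-122],[28,-232,-153],[34,-280,-185],[40,-328,-217],[46,-376,-248],[52,-426,-281],[52,-426,-281]],"spin":[-0.06,-0.13,-0.2,-0.27,-0.34,-0.41,-0.48,-0.55,-0.635,-0.635]}' 60 40
python3 - <<'E'
from goto import *
plan(0,.205,.16)
s=bot.state(); im=bot.snapshot("wrist").copy()
H=[[.035,.213,.081],[-.035,.213,.081],[-.035,.197,.081],[.035,.197,.081]]
B=[[.095,.193,.026],[-.095,.193,.026],[-.095,.217,.026],[.095,.217,.026]]
cv2.imwrite("pics/w1raw.png",im[:,:,::-1])
for Q,col in((H,(255,0,0)),(B,(0,200,0))): cv2.polylines(im,[proj(W(P0,Q),"wrist",s).round().astype(np.int32)],True,col,1)
cv2.imwrite("pics/w1.png",im[:,:,::-1])
E
```

```text
t: 1.9
eef_pos: [0.536, 0.1213, 0.1604]
eef_rot: [-0.453, 0.544, -0.453, -0.542]
force: [-0.6, -0.0, -0.5]
gripper_width: 0.06
t 1.9 tgt [0.5327 0.1251 0.16  ] delta mm [0.4 2.5 4.2] spin -0.0061 alt -0.0061 down [ 0.002 -0.001 -1.   ] tool tray xy [[0.0025 0.2008]] F [-0.6 -0.  -0.5] w 0.06002710997091657 j [ 0.02  0.49  1.68 -0.    0.97 -1.73]
```

View pics/w1.png

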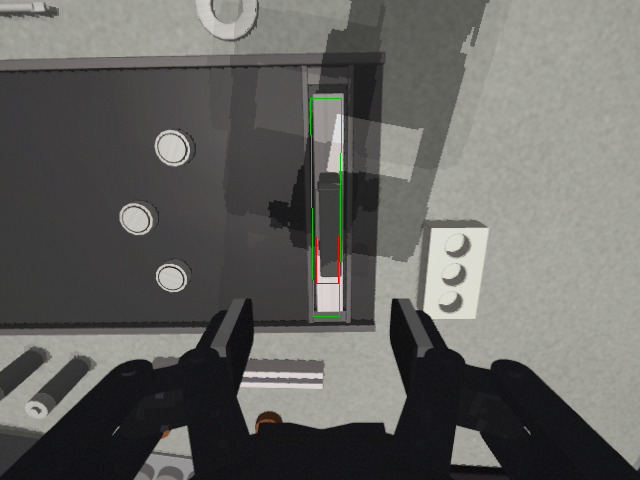

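```bash
python3 -c "
import cv2
a=cv2.imread('pics/w1raw.png')[80:330,280:400];b=cv2.imread('pics/w1.png')[80:330,280:400]
import numpy as np
cv2.imwrite('pics/w1c.png',cv2.resize(np.hstack([a,b]),None,fx=2.4*1.0,fy=2.4,interpolation=cv2.INTER_CUBIC))"
```

```text
(no output)
```

View pics/w1c.png

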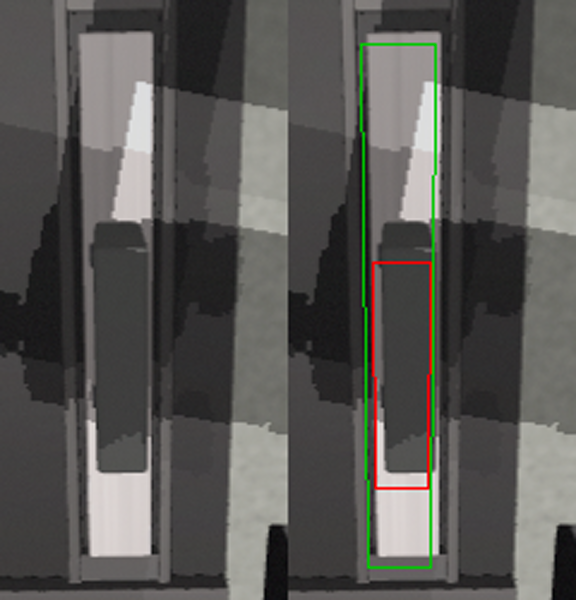

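The wrist view shows the handle top centred near (330,226), so it is about 4 mm to the tray's -x side and 2 mm to its +y side of my estimate. The offset lies within the calibration spread. I'll check with the cells in the same picture and shift my frame.

```bash
python3 - <<'E'
from goto import *
s=bot.state()
for u in([173.5,147],[136.5,218],[171.5,277]): print(inv(P0,unproj(u,.016,"wrist",s)[:,:2]).round(4))
P1=P0.copy(); P1[:2]=W(P0,[[-.0042,.0018,0]])[0,:2]; print(P1.round(4))
plan(0,.205,.046,P1)
E
sed -i 's/^P0=.*/P0=np.array([.5662,-.0754,.1862])/' goto.py; python3 -c "
from goto import *
plan(0,.205,.046)"
```

```text
[[-0.0605  0.0811]]
[[0.0001 0.04  ]]
[[0.0572 0.0633]]
[ 0.5662 -0.0754  0.1862]
t 1.95 tgt [0.5283 0.126  0.046 ] delta mm [114.3   5.1   3.7] spin -0.0046 alt -0.0046 down [-0.  0. -1.] tool tray xy [[0.0051 0.2013]] F [-0.9  0.2 -0.6] w 0.060054930918704695 j [ 0.02  0.49  1.68  0.    0.97 -1.73]
t 1.95 tgt [0.5282 0.1261 0.046 ] delta mm [114.3   5.2   3.7] spin -0.0046 alt -0.0046 down [-0.  0. -1.] tool tray xy [[0.0051 0.2012]] F [-0.9  0.2 -0.6] w 0.060054930918704695 j [ 0.02  0.49  1.68  0.    0.97 -1.73]
```

```bash
python3 -m creep '{"delta_pos":[[0,2,2],[0,5,4],[20,5,4],[45,5,4],[70,5,4],[90,5,4],[104,5,4],[114,5,4],[114,5,4],[114,5,4]],"spin":[0,-0.004,-0.004,-0.004,-0.004,-0.004,-0.004,-0.004,-0.004,-0.004]}' 60 40
python3 - <<'E'
from goto import *
plan(0,.205,.046)
cv2.imwrite("pics/w2.png",bot.snapshot("wrist")[:,:,::-1])
cv2.imwrite("pics/s2.png",cv2.resize(bot.snapshot("scene")[180:380,320:500],None,fx=3,fy=3)[:,:,::-1])
E
```

```text
t: 3.2
eef_pos: [0.5278, 0.1282, 0.047]
eef_rot: [-0.45, 0.546, -0.45, -0.545]
force: [0.6, -0.3, 0.8]
gripper_width: 0.0602
t 3.2 tgt [0.5282 0.1261 0.046 ] delta mm [ 1.  -0.  -2.2] spin 0.0042 alt 0.0042 down [ 0.001  0.    -1.   ] tool tray xy [[-0.      0.2072]] F [ 0.6 -0.3  0.8] w 0.060231068791618096 j [ 0.03  0.67  1.77 -0.    0.7  -1.73]
```

View pics/w2.png

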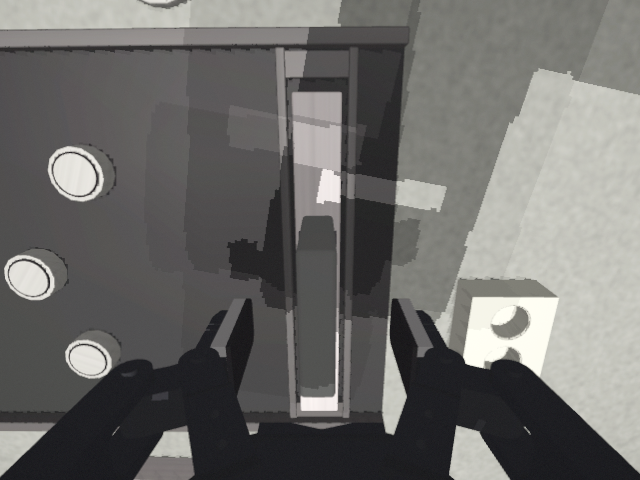

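View pics/s2.png

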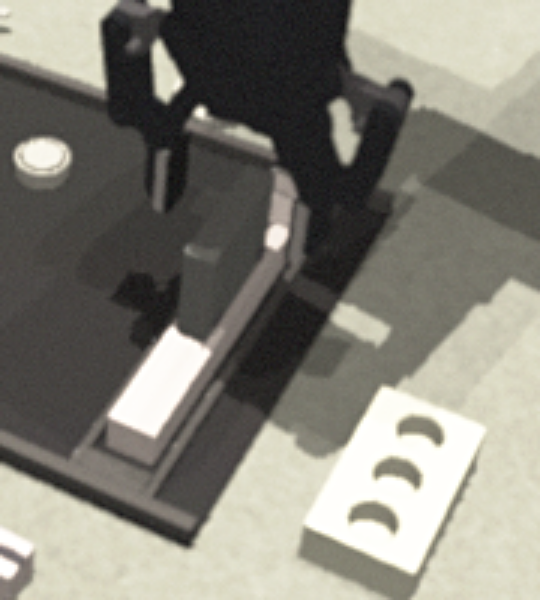

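The wrist view shows the handle top at u≈318, between the pads at about 235 and 405, and the fingers straddle it. I'll shift 1.5 mm and close.

```bash
python3 -m creep '{"delta_pos":[[1,0,-1.5],[1,0,-1.5],[1,0,-1.5],[1,0,-1.5],[1,0,-1.5],[1,0,-1.5],[1,0,-1.5],[1,0,-1.5],[1,0,-1.5],[1,0,-1.5]],"spin":[0,0,0,0,0,0,0,0,0,0]}' 8 70
python3 - <<'E'
from goto import *
plan(0,.205,.046)
E
```

```text
t: 4.55
eef_pos: [0.5278, 0.1264, 0.0459]
eef_rot: [-0.45, 0.545, -0.45, -0.545]
force: [-0.8, -1.2, 5.3]
gripper_width: 0.014
t 4.55 tgt [0.5282 0.1261 0.046 ] delta mm [-0.1 -0.4 -0.4] spin 0.0042 alt 0.0042 down [ 0. -0. -1.] tool tray xy [[-0.0004  0.2054]] F [-0.8 -1.2  5.3] w 0.013990819459015778 j [ 0.03  0.67  1.77 -0.    0.7  -1.73]
```

```bash
python3 -m creep '{"delta_pos":[[-2,0,0],[-5,0,0],[-9,0,0],[-14,0,0],[-19,0,0],[-24,0,0],[-26,0,0],[-26,0,0],[-26,0,0],[-26,0,0]],"spin":[0,0,0,0,0,0,0,0,0,0]}'
python3 - <<'E'
from goto import *
plan(0,.152,.049)
s=bot.state();cv2.imwrite("pics/w3.png",bot.snapshot("wrist")[:,:,::-1])
cv2.imwrite("pics/s3.png",bot.snapshot("scene")[:,:,::-1])
E
```

```text
t: 5.8
eef_pos: [0.5275, 0.1266, 0.0713]
eef_rot: [0.45, -0.545, 0.45, 0.545]
force: [0.2, 0.3, -3.1]
gripper_width: 0.0141
t 5.8 tgt [0.5381 0.074  0.049 ] delta mm [ 22.3  -0.4 -53.7] spin 0.004 alt 0.004 down [-0. -0. -1.] tool tray xy [[-0.0006  0.2057]] F [ 0.2  0.3 -3.1] w 0.014137275077879015 j [ 0.03  0.63  1.76 -0.    0.76 -1.73]
```

View pics/w3.png

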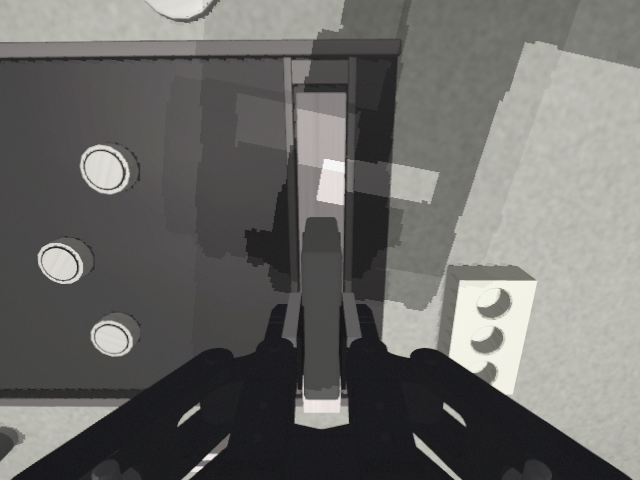

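View pics/s3.png

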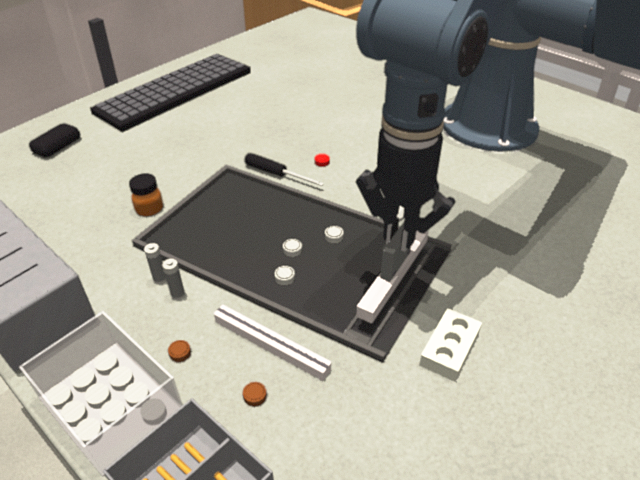

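The bar came up straight in the grip, and the wrist reads about 3 N, which is its weight. I'll carry it over the free floor behind the cells and lower it.

```bash
python3 -m creep '{"delta_pos":[[0,0,-8],[0,0,-20],[0,0,-32],[0,0,-44],[0,0,-53],[5,0,-54],[11,0,-54],[17,0,-54],[22,0,-54],[24,0,-54]],"spin":[0,0,0,0,0,0.002,0.004,0.004,0.004,0.004]}'
python3 - <<'E'
from goto import *
plan(0,-.143,.047)
s=bot.state();im=bot.snapshot("wrist");cv2.imwrite("pics/w4.png",im[:,:,::-1])
cv2.imwrite("pics/s4.png",cv2.resize(bot.snapshot("scene")[140:370,120:460],None,fx=2.3,fy=2.3)[:,:,::-1])
E
```

```text
t: 7.15
eef_pos: [0.5375, 0.0739, 0.0469]
eef_rot: [0.451, -0.544, 0.451, 0.545]
force: [0.6, -0.6, -2.9]
gripper_width: 0.014
t 7.15 tgt [ 0.5927 -0.2159  0.047 ] delta mm [-1.00e-01 -4.00e-01 -2.95e+02] spin 0.0005 alt 0.0005 down [-0.001  0.    -1.   ] tool tray xy [[-0.0006  0.152 ]] F [ 0.6 -0.6 -2.9] w 0.013998861946841067 j [-0.07  0.67  1.77 -0.    0.7  -1.83]
```

View pics/w4.png

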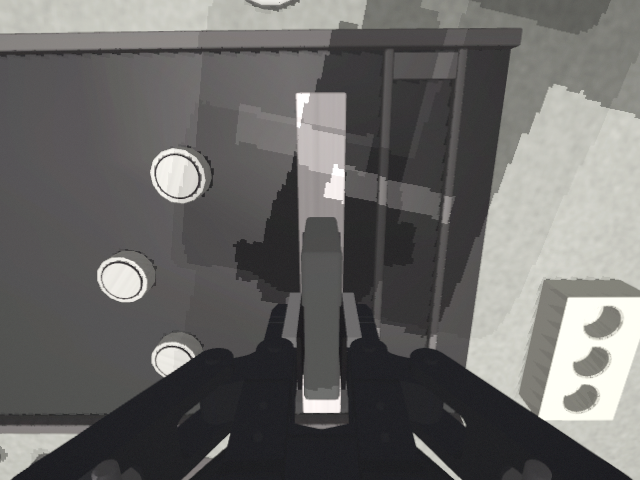

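View pics/s4.png

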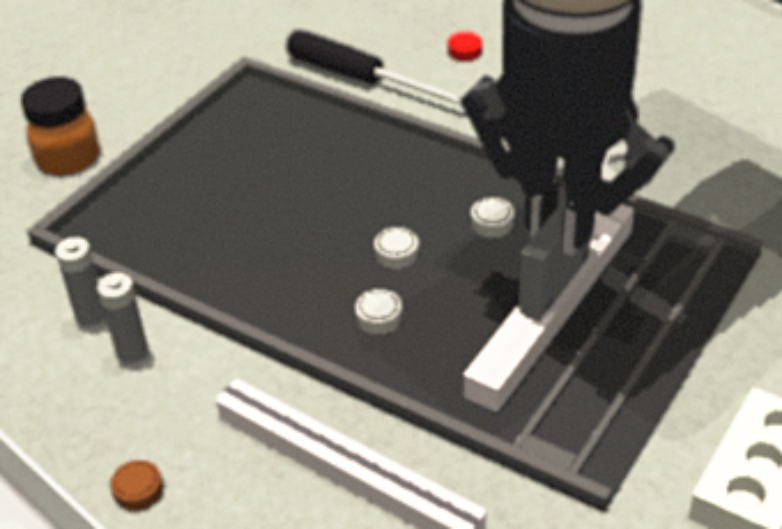

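The bar is square to the tray and just above the floor at y≈152, clear of all three cells. I'll set it down lightly and start the sweep.

```bash
python3 -m creep '{"delta_pos":[[1,0,0],[1,0,0],[0.6,0,-6],[0.6,0,-16],[0.6,0,-27],[0.6,0,-38],[0.6,0,-49],[0.6,0,-60],[0.6,0,-71],[0.6,0,-82]],"spin":[0,0,0,0,0,0,0,0,0,0]}'
python3 -c "
from goto import *
plan(0,-.143,.046)"
python3 -m creep '{"delta_pos":[[0,0,-8],[0,0,-18],[0,0,-28],[0,0,-38],[0,0,-48],[0,0,-58],[0,0,-68],[0,0,-78],[0,0,-88],[0,0,-98]],"spin":[0,0,0,0,0,0,0,0,0,0]}'
python3 - <<'E'
from goto import *
plan(0,-.143,.046)
cv2.imwrite("pics/w5.png",bot.snapshot("wrist")[:,:,::-1])
cv2.imwrite("pics/s5.png",cv2.resize(bot.snapshot("scene")[140:370,120:460],None,fx=2.3,fy=2.3)[:,:,::-1])
E
```

```text
t: 8.5
eef_pos: [0.5531, -0.0076, 0.0469]
eef_rot: [0.451, -0.544, 0.451, 0.544]
force: [0.5, 1.0, -3.4]
gripper_width: 0.0145
t 8.5 tgt [ 0.5927 -0.2159  0.046 ] delta mm [   0.9   -0.4 -212. ] spin -0.0001 alt -0.0001 down [-0.  0. -1.] tool tray xy [[-0.0003  0.069 ]] F [ 0.5  1.  -3.4] w 0.014540230422274349 j [-0.22  0.68  1.74  0.    0.72 -1.97]
t: 9.75
eef_pos: [0.5713, -0.1039, 0.0469]
eef_rot: [0.451, -0.544, 0.451, 0.544]
force: [-0.1, 0.5, -3.1]
gripper_width: 0.014
t 9.75 tgt [ 0.5927 -0.2159  0.046 ] delta mm [   0.9   -0.3 -114. ] spin 0.0 alt 0.0 down [-0.  0. -1.] tool tray xy [[-0.0003 -0.029 ]] F [-0.1  0.5 -3.1] w 0.014040702673743653 j [-0.37  0.7   1.67 -0.    0.77 -2.13]
```

View pics/w5.png

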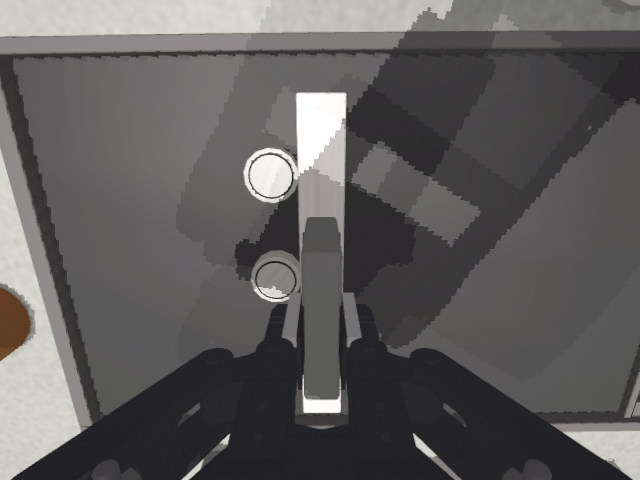

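View pics/s5.png

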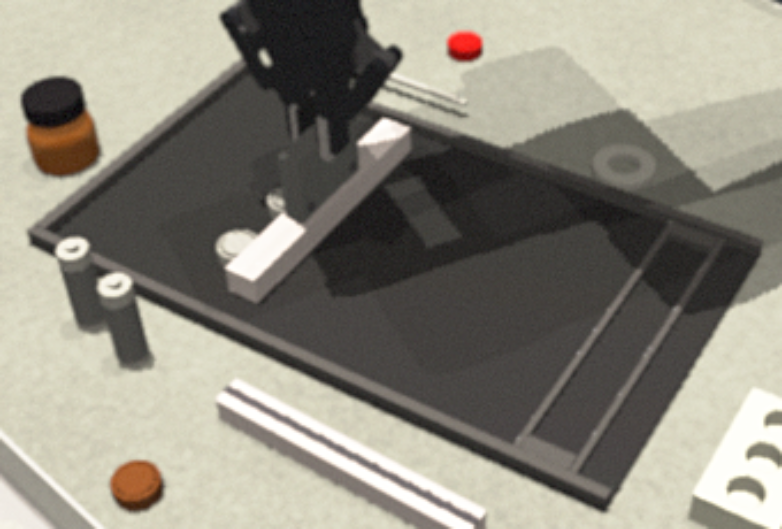

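Bar, cells a and b (wrist), and b and c (scene) all show contact, so all three are at about y=-56 and moving together. I'll check the end-wall position in this view before the last stretch.

```bash
python3 - <<'E'
from goto import *
s=bot.state()
for u in([16,58],[55,230],[95,405]): 
  for z in(.004,.014): print(u,z,inv(P0,unproj(u,z,"wrist",s)[:,:2]).round(4))
for u in([270,175],[276,276]): print('cell',inv(P0,unproj(u,.016,"wrist",s)[:,:2]).round(4))
a=cv2.imread("pics/w5.png")[30:430,0:140];cv2.imwrite("pics/w5c.png",cv2.resize(a,None,fx=1.5,fy=1.5,interpolation=cv2.INTER_CUBIC))
E
```

```text
[16, 58] 0.004 [[-0.1126 -0.1879]]
[16, 58] 0.014 [[-0.1111 -0.1801]]
[55, 230] 0.004 [[-0.0194 -0.1893]]
[55, 230] 0.014 [[-0.0224 -0.1815]]
[95, 405] 0.004 [[ 0.1115 -0.192 ]]
[95, 405] 0.014 [[ 0.1021 -0.184 ]]
cell [[-0.0535 -0.057 ]]
cell [[ 0.0053 -0.0562]]
```

View pics/w5c.png

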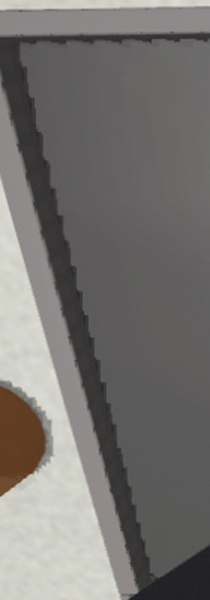

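The foot of the wall measures y≈-188 to -192 against the given -190, which agrees. I'll finish the sweep to bar centre y≈-143.

```bash
python3 -m creep '{"delta_pos":[[0,0,-8],[0,0,-18],[0,0,-28],[0,0,-38],[0,0,-48],[0,0,-58],[0,0,-68],[0,0,-77],[0,0,-85],[0,0,-92]],"spin":[0,0,0,0,0,0,0,0,0,0]}'
python3 -m creep '{"delta_pos":[[0,0,-5],[0,0,-9],[0,0,-13],[0,0,-16],[0,0,-19],[0,0,-21],[0,0,-22],[0,0,-22],[0.8,0,-22],[0.8,0,-22]],"spin":[0,0,0,0,0,0,0,0,0,0]}'
python3 - <<'E'
from goto import *
plan(0,-.143,.046)
cv2.imwrite("pics/w6.png",bot.snapshot("wrist")[:,:,::-1])
cv2.imwrite("pics/s6.png",cv2.resize(bot.snapshot("scene")[140:370,120:460],None,fx=2.3,fy=2.3)[:,:,::-1])
E
```

```text
t: 11.1
eef_pos: [0.5883, -0.1941, 0.0469]
eef_rot: [0.451, -0.544, 0.451, 0.544]
force: [-0.7, 1.0, -2.9]
gripper_width: 0.0145
t: 12.35
eef_pos: [0.5924, -0.2154, 0.0461]
eef_rot: [-0.451, 0.544, -0.451, -0.544]
force: [0.4, -0.5, -2.8]
gripper_width: 0.0144
t 12.35 tgt [ 0.5927 -0.2159  0.046 ] delta mm [ 0.1 -0.2 -0.6] spin 0.0001 alt 0.0001 down [ 0. -0. -1.] tool tray xy [[-0.0002 -0.1424]] F [ 0.4 -0.5 -2.8] w 0.014424861193485695 j [-0.53  0.75  1.54 -0.    0.85 -2.28]
```

View pics/w6.png

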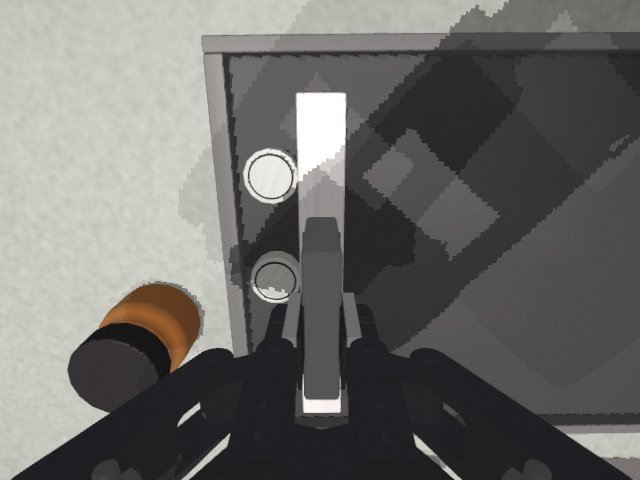

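View pics/s6.png

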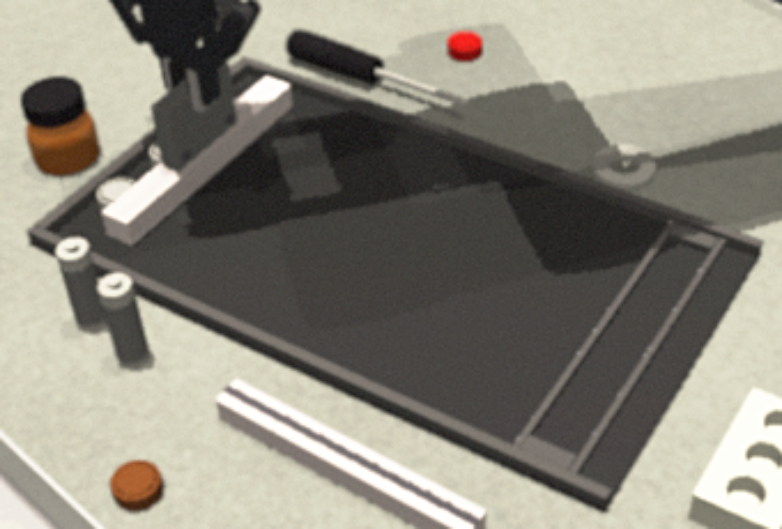

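All three cells are ahead of the bar with a gap of about 5 mm left to the wall. I'll close 3 mm more of it, set the bar down, then let go.

```bash
python3 -m creep '{"delta_pos":[[-0.5,0,-1],[-0.5,0,-2],[-0.5,0,-3],[-0.5,0,-3.5],[-0.5,0,-3.5],[-0.5,0,-3.5],[0.2,0,-3.5],[0.4,0,-3.5],[0.4,0,-3.5],[0.4,0,-3.5]],"spin":[0,0,0,0,0,0,0,0,0,0]}'
python3 -m creep '{"delta_pos":[[0,0,0],[0,0,0],[0,0,0],[0,0,0],[0,0,0],[0,0,0],[0,0,0],[0,0,0],[0,0,0],[0,0,0]],"spin":[0,0,0,0,0,0,0,0,0,0]}' 44 40
python3 - <<'E'
from goto import *
plan(0,-.146,.046)
cv2.imwrite("pics/w7.png",bot.snapshot("wrist")[:,:,::-1])
E
```

```text
t: 13.7
eef_pos: [0.593, -0.2189, 0.0459]
eef_rot: [-0.451, 0.544, -0.451, -0.544]
force: [-0.1, 0.8, -0.9]
gripper_width: 0.0143
t: 14.95
eef_pos: [0.5929, -0.2188, 0.0457]
eef_rot: [0.451, -0.544, 0.451, 0.544]
force: [0.5, -0.9, -0.5]
gripper_width: 0.044
t 14.95 tgt [ 0.5932 -0.2189  0.046 ] delta mm [-0.3 -0.3 -0.2] spin -0.0 alt -0.0 down [-0.  0. -1.] tool tray xy [[-0.0003 -0.1458]] F [ 0.5 -0.9 -0.5] w 0.04400929407524645 j [-0.53  0.75  1.53  0.    0.86 -2.29]
```

View pics/w7.png

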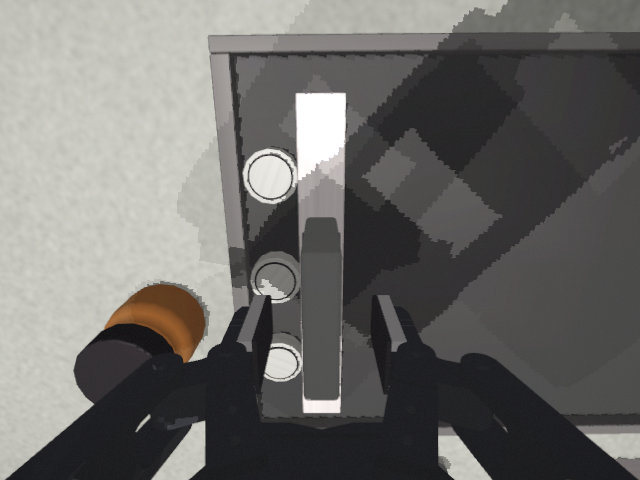

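The jaws are clear of the standing handle on both sides, and all three cells are in view, at about (270,175), (275,277) and (280,362). I'll retreat straight up.

```bash
python3 -m creep '{"delta_pos":[[-4,0,0],[-12,0,0],[-22,0,0],[-35,0,0],[-50,0,0],[-68,0,0],[-86,0,0],[-104,0,0],[-120,0,0],[-130,0,0]],"spin":[0,0,0,0,0,0,0,0,0,0]}'
python3 -m creep '{"delta_pos":[[0,0,8],[0,0,20],[0,0,35],[0,0,50],[0,0,65],[0,0,78],[0,0,85],[0,0,85],[0,0,85],[0,0,85]],"spin":[0,0,0,0,0,0,0,0,0,0]}'
python3 - <<'E'
from goto import *
plan(0,-.146,.046)
s=bot.state();im=bot.snapshot("wrist");cv2.imwrite("pics/w8.png",im[:,:,::-1])
im=bot.snapshot("scene");cv2.imwrite("pics/s8.png",cv2.resize(im[140:370,120:460],None,fx=2.3,fy=2.3)[:,:,::-1])
for d in bot.boxes_of("wrist","cell_a_center"):
    e=d['extent'];print(round(d['p'],2),np.round(e),inv(P0,unproj(e[:2],.012,"wrist",s)[:,:2]).round(4))
E
```

```text
t: 16.25
eef_pos: [0.5933, -0.219, 0.1771]
eef_rot: [-0.451, 0.545, -0.451, -0.544]
force: [0.8, 0.8, 0.1]
gripper_width: 0.0439
t: 17.5
eef_pos: [0.5774, -0.1358, 0.1757]
eef_rot: [-0.452, 0.544, -0.452, -0.544]
force: [-0.1, -0.2, -0.4]
gripper_width: 0.0442
t 17.5 tgt [ 0.5932 -0.2189  0.046 ] delta mm [129.7  -0.2 -84.5] spin -0.0007 alt -0.0007 down [ 0. -0. -1.] tool tray xy [[-0.0002 -0.0614]] F [-0.1 -0.2 -0.4] w 0.044218121458281155 j [-0.42  0.53  1.55 -0.    1.06 -2.18]
```

View pics/w8.png

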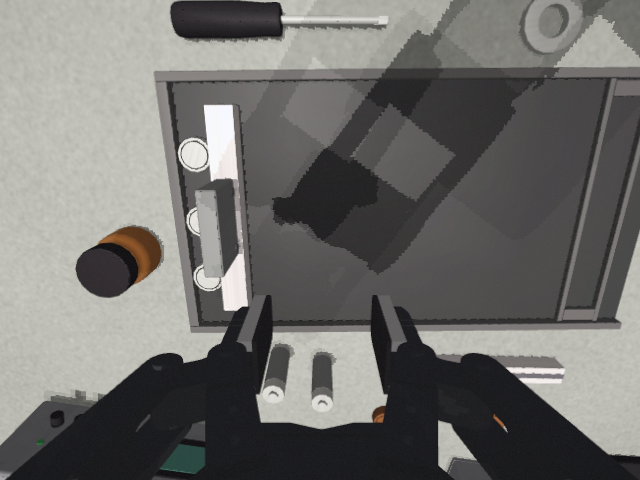

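View pics/s8.png

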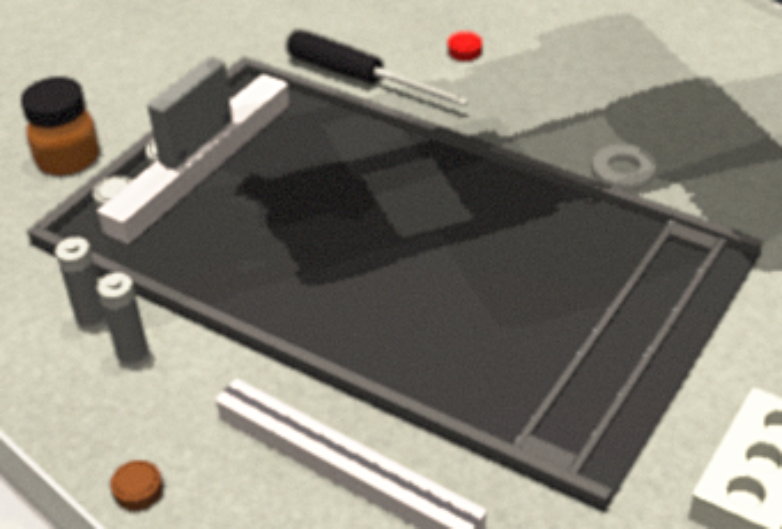

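```bash
python3 - <<'E'
from goto import *
s=bot.state()
print('cell a',inv(P0,unproj([194,154],.016,"wrist",s)[:,:2]).round(4))
for y in (.0,):
  for n,x in(('a',-.056),('b',.005),('c',.0615)):
    print(n,'predicted px at y=-.173',proj(W(P0,[[x,-.173,.016]]),"wrist",s).round(0), 'rim wall side',proj(W(P0,[[x,-.188,.016]]),"wrist",s).round(0))
im=bot.snapshot("top");cv2.imwrite("pics/t8.png",cv2.resize(im[150:310,400:500],None,fx=3.7,fy=3.7,interpolation=cv2.INTER_CUBIC)[:,:,::-1])
for d in bot.boxes_of("top","cell_a_center"):
    e=d['extent'];print(round(d['p'],2),np.round(e),inv(P0,unproj(e[:2],.016,"top")[:,:2]).round(4))
E
```

```text
cell a [[-0.0542 -0.1724]]
a predicted px at y=-.173 [[193. 152.]] rim wall side [[176. 152.]]
b predicted px at y=-.173 [[201. 219.]] rim wall side [[184. 219.]]
c predicted px at y=-.173 [[207. 275.]] rim wall side [[191. 275.]]
0.39 [465. 256.  11.  13.] [[-0.0578 -0.1836]]
```

View pics/t8.png

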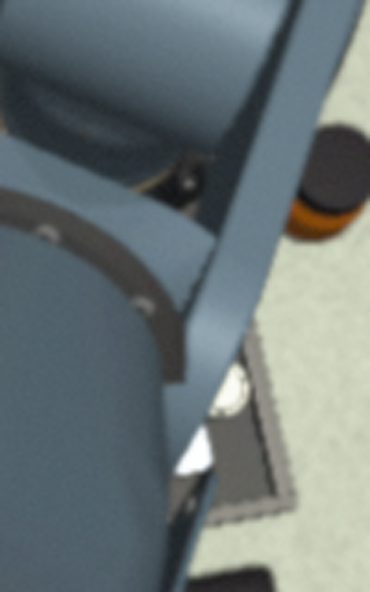

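Cell a measures (-54,-172) mm. The visible rims of b and c at (187,219) and (193,275) match centres at about y=-173. All three are flat and inside the ±20 mm band, so I'm handing in.

```bash
python3 -c "
from plant import bot
print(bot.job_done()); print(bot.state()['t'])"
```

```text
the job is handed in; nothing more can be done
None
the job is handed in; nothing more can be done
```

The three cells are up against the end wall, and the job is handed in. I lifted the straightedge from its rest and set it down behind the cells. I then swept all three together in one direction, set the bar down, let go and backed the arm clear. The last clock reading before the final camera checks was 17.5 s.

**Position:** cell a measured y≈-172 mm in the wrist picture. The visible rims of b and c match centres at about -173 mm, which leaves a gap of 2–3 mm to the wall. The cells look flat in the pictures, and mid-sweep all three were at about y=-56 mm.

**Contact:** the highest force I read at the end of a move was about 5 N at the wrist, when the gripper closed on the handle. I saw no gripper contact with a cell.

**Checks that failed or disagreed:**
- **Frame offset:** the fixed cameras and the wrist camera differed by about 4 mm in the tray's x and 2 mm in y, so I used the wrist camera's frame.
- **Hover during the sweep:** the bar may have been up to about 1 mm off the floor, as its weight stayed on the gripper.
- **Last cell detection:** the network found no cells in the final wrist picture, so those positions come from points I read off by eye.
- **Last top view:** it was mostly blocked by the arm. The one cell it found (p 0.39, partly hidden) was placed at y≈-184 mm, which is also within the limits.

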